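# Clear and spring open a push-to-open bench cabinet lid

### The job

A flat white slide box is standing on one of the two push-to-open lids of the low bench cabinet. Using only fingertips and the outside of the fingers, without picking anything up, push the slide box sideways onto the fixed deck between the two lids so that it lies wholly clear of both, then press down near the front edge of the lid it was standing on until the catch lets go, and leave that lid sprung ajar. Leave the other lid shut with its jar standing on it, and do not disturb anything else.

Things in the scene. Friction and masses are not known exactly. Their poses are not given: they have to be found in the camera images.
- cabinet: Low white bench cabinet, fixed, 250 (x) by 480 (y) by 90 mm high; origin at the centre of its underside, x to its back, y to its left, z up. Its front (-x) faces the robot, turned by at most 0.32 rad. A fixed deck in the middle, a bay with a grey lid either side. Nothing stands within 30 mm of it.
- deck_center (a point): Centre of the fixed deck's top, 90 mm above the table, over the cabinet's origin. The deck is 250 (x) by 150 mm (y from -75 to 75). Each lid beside it is 200 mm (x from -105 to 95) by 146 mm (y from 77 to 223 left, -77 to -223 right); the lids' tops stand 1.5 mm above the deck and the white rims round them.
- lid_left (a joint): Left (+y) lid, 8 mm thick, hinged along its back edge: rad, 0 = shut, positive = front edge risen. Touch catch under the front edge: pressed 3 to 5 mm down there (about 6 N on the mark; stop at -0.03 rad) it lets go, and as the finger withdraws upwards a damped spring lifts the lid to about 0.36 rad, front edge 70 mm up. It never relatches; things' weight does not release it.
- lid_right (a joint): Right (-y) lid, the same as the left one.
- lid_left_mark (a point): Centre of the round touch mark (28 mm across) on the left lid's top face, 30 mm behind its front edge and half-way across; 91.5 mm above the table while shut. Moves with the lid.
- lid_right_mark (a point): The same point on the right lid.
- slide_box_center (a point): Centre (half-way up) of the slide box: flat closed white plastic box, loose, 100 (x) by 70 (y) by 38 mm high, 0.15 to 0.3 kg, paper label on top. It starts upright on one of the two lids, its x axis within 0.3 rad of the cabinet's; it slides on the lid and the deck.
- slide_box: The same box; origin at the centre of its underside.
- jar_center (a point): Centre of the amber glass jar standing on the other lid: round, 64 mm across, 60 mm high, loose. To be left where it is.
- vial_center (a point): Centre of a small glass vial, 22 mm across, 42 mm high, loose, standing at the back of the deck, 105 mm behind the cabinet's centre line. To be left alone.
- tall_bottle: Bystander: clear bottle, 72 mm across, 170 mm high, left of the cabinet; origin under its centre.
- red_bottle: Bystander: white bottle with red cap, 66 mm across, 130 mm high, right of the cabinet; origin under its centre.
- beaker: Bystander: glass beaker, 72 mm across, 90 mm high, left of the cabinet; origin under its centre.
- brush: Bystander: small brush about 200 mm long lying on the table to the right of the cabinet.
Mind the look-alikes: they are no part of the job. What is shaped like the slide_box but green, orange or purple is not meant.

How it is judged:
On the way, in this order (a step that is already met when the one before it is completed fails the run):
1. the slide box lies at rest, flat on the deck between the lids (y of slide_box_center in the frame of cabinet between -0.042 and 0.042 m and x of slide_box_center in the frame of cabinet between -0.09 and 0.09 m and height (world z) of slide_box_center between 0.1 and 0.118 m and angle between slide_box_center's own z axis and vertical below 0.1 rad and linear speed of slide_box below 0.02 m/s), for 0.2 s.
2. the lid that carried the slide box has sprung ajar, the other is shut (((value of joint lid_left above 0.2 rad and value of joint lid_right below 0.05 rad and y of jar_center in the frame of cabinet below -0.08 m) or (value of joint lid_right above 0.2 rad and value of joint lid_left below 0.05 rad and y of jar_center in the frame of cabinet above 0.08 m))), for 0.2 s.
At the end, for the whole second after the job is handed in: The lid without the jar stands ajar (over 0.25 rad), the lid with the jar is shut (under 0.05 rad), and the slide box lies flat and at rest on the deck between them: centre within 42 mm of the cabinet's middle in y and 90 mm in x (all of step 1 and ((value of joint lid_left above 0.25 rad and value of joint lid_right below 0.05 rad and y of jar_center in the frame of cabinet below -0.08 m) or (value of joint lid_right above 0.25 rad and value of joint lid_left below 0.05 rad and y of jar_center in the frame of cabinet above 0.08 m))); the robot touches nothing.
It fails at once if the slide box is lifted or tipped (height (world z) of slide_box_center above 0.122 m or angle between slide_box_center's own z axis and vertical above 0.25 rad).
It fails at once if a lid springs open while the slide box is still on it, or the lid under the jar is released ((value of joint lid_left above 0.06 rad and (y of slide_box_center in the frame of cabinet above 0.06 m or y of jar_center in the frame of cabinet above 0 m)) or (value of joint lid_right above 0.06 rad and (y of slide_box_center in the frame of cabinet below -0.06 m or y of jar_center in the frame of cabinet below 0 m))).
It fails at once if the jar is moved by over 20 mm (distance of jar_center from where it was at the start of the episode above 0.02 m).
It fails at once if the vial is moved by over 20 mm (distance of vial_center from where it was at the start of the episode above 0.02 m).
It fails at once if another bystander is moved by over 30 mm (distance of any of tall_bottle, red_bottle, beaker, brush from where it was at the start of the episode above 0.03 m).
It also fails if it takes over 48 s, if anything falls off the work surface, if the arm or the gripper's body presses on something with over 40 N, if the wrist force passes 120 N, or if a joint passes its speed limit or range.

### The arm

A 6-joint arm with a two-finger parallel gripper is mounted at the origin on the work surface. World frame = base frame: x ahead of the robot, y to its left, z up, the work surface at z = 0. Lengths are in m, angles in rad, forces in N, time in s.
With the tool pointing down it reaches from about 0.35 to 0.775 m from the base axis. Payload 7.3 kg.
Tool frame: the origin (TCP) lies on the centre line of the jaws, within the pads' length; the fingertips stand 11 mm ahead of it and the grasp point (between the pads) lies 8 mm behind it; y points along the fingers, z is the direction in which the jaws open and shut, and the axes are right-handed (so a half turn about y gives the same grasp; the last joint's range is limited). The gripper opens to 92 mm and grips with 3 to 60 N. Pads are 19 mm wide; open, the fingers measure 130 mm over their backs; the gripper's body (75 mm by 190 mm) begins 47 mm behind the grasp point.
Start: joints at [-1.315, 0.342, 1.524, -0, 1.275, -0.146], TCP at [0.205, -0.483, 0.238] pointing down, gripper open.
Joint ranges: [-2.53, 2.53], [-0.77, 2.02], [0.04, 2.7], [-1, 4.14], [0.28, 2.66], [-3.11, 3.11]. Speed limits (rad/s): [2.57, 2.57, 3.14, 3.14, 3.14, 3.14].

### API

Orientations are given as [roll, pitch, yaw] about the fixed x, y, z axes, in that order (R = Rz(yaw) Ry(pitch) Rx(roll)).
In Python, from cell import robot, cams gives the robot as it stands.
- The arm moves only by the tool apply_moves, never from a script. Its argument "plan" is a list of rows, each a list of 7 numbers: the shift along the tool's x, y, z in m, then the turn, a rotation vector about the tool's x, y, z in degrees, then the gripper command: -1 is fully open, 1 is shut, values between are in proportion. A call has exactly 5 rows; each row is the pose to reach, as a shift and turn from the pose commanded when the call began, along the tool's axes at that moment; what a row does not reach only later rows make up. A row lasts 1/8 s, in which the tool goes at most 62.5 mm and 10.7 degrees, less where a joint would pass 70% of its speed; a pose out of reach is approached as far as the arm can. A call with a gripper value outside its range is refused whole. The fingers move at their own pace and stop on an object; "squeeze" is the grip in N (left out, the last holds). Time passes only in rows, so rows that repeat a pose let the fingers close, or fill a call up. It gives the time, the measured TCP pose, the force and the opening at its end, in the units of the state.
- robot.observe(): the state, without advancing time (a new reading comes with each control period).
- cams.read_camera(name): name is "side" or "top"; returns the picture (420x560x3 uint8, blue, green, red); there is no depth.
- cams.calibration(name): a dict with "fx", "fy", "cx", "cy" (pixels), "extrinsics" (4x4, takes a point from world to camera coordinates). Camera axes: x right, y up, looking along -z (the intrinsics and any distortion apply to the point x, -y, -z); pixel columns grow to the right and rows downward; lengths in m; the calibration is good to about 2 mm. A picture is of the moment at which its call begins. calibration takes no time and is no camera call.
- robot.hand_in(): hands the job in, once; it reports no verdict.
The state is a dict: "time": time; "qpos": joint angles; "qvel": joint speeds; "joint_efforts": joint torques, N m; "tool_pos": TCP position; "tool_rot": TCP orientation; "contact_force": force on the tool from outside, world axes, zero at the start; "torque": the same for the moment, N m; "opening": finger opening in m.
Only numpy, scipy, OpenCV 4.12 (cv2) and the standard library are available. Lean on these libraries where they do the work, as an engineer would, in place of code of your own. Each camera call takes 0.05 s, during which the arm holds its last target. There are 200 camera calls.

## Working session

There is one attempt and no reset: what is moved stays moved. The work goes in short steps, Python scripts to look and compute and a tool call to move; the robot and the scene stay as the last step left them, time stands still between calls to the robot, and variables do not carry over. Pictures are saved under pics/ and viewed, about 8 in all and at most 12, crops included, and the job is handed in when it is done.

Besides the shell and the picture viewer there is one more tool, called as name([rows], argument=value, ...), one row to a line, values as JSON. apply_moves: Moves the arm, as the interface text tells. Its arguments: {"type":"object","properties":{"plan":{"type":"array","items":{"type":"array","items":{"type":"number"}}},"squeeze":{"type":"number"}},"required":["plan"]}

```bash
mkdir -p pics; ls; python3 - <<'E'
from cell import robot,cams
import cv2
for n in("top","side"):
    cv2.imwrite(f"pics/{n}0.png",cams.read_camera(n)); c=cams.calibration(n); print(n,c)
s=robot.observe(); print(s)
E
```

```text
pics
top {'fx': 422.3754654202058, 'fy': 422.3754654202058, 'cx': 286.3228738635917, 'cy': 212.80412959944277, 'extrinsics': array([[-0.01145395, -0.99989511,  0.00886485,  0.0014652 ],
       [ 0.9871489 , -0.00989388,  0.15949657, -0.46502599],
       [-0.15939213,  0.0105778 ,  0.98715868, -1.40459713],
       [ 0.        ,  0.        ,  0.        ,  1.        ]])}
side {'fx': 470.5245773229318, 'fy': 470.5245773229318, 'cx': 284.26148655982223, 'cy': 209.50888484411212, 'extrinsics': array([[-0.7239569 , -0.68974867, -0.0115403 ,  0.33300152],
       [ 0.45705835, -0.49212215,  0.74088694, -0.25907271],
       [-0.51670502,  0.53109562,  0.67153062, -1.25383678],
       [ 0.        ,  0.        ,  0.        ,  1.        ]])}
{'time': 0.1, 'qpos': array([-1.31498570e+00,  3.42641544e-01,  1.52489555e+00,  3.23167556e-05,
        1.27538613e+00, -1.46024928e-01]), 'qvel': array([ 6.32937702e-05, -1.76584921e-03, -1.80956771e-03, -1.82834105e-03,
       -1.03792574e-03, -7.72248667e-04]), 'joint_efforts': array([ 1.34532656e-03, -4.32002413e+01, -2.44695532e+01,  7.18681561e-02,
        5.26840962e-02, -4.20580682e-05]), 'tool_pos': array([ 0.20526447, -0.48284982,  0.23712947]), 'tool_rot': array([-1.57210824e+00,  2.24182525e-04, -2.73976667e+00]), 'contact_force': array([ 0.29971079, -0.18117037, -0.40929918]), 'torque': array([-0.01976264, -0.04904196,  0.02535788]), 'opening': 0.09184261417029226}
```

View pics/top0.png

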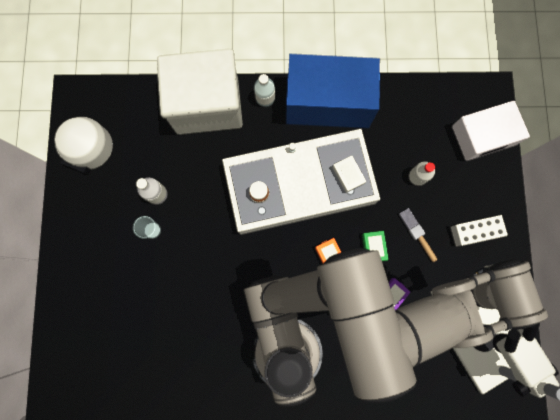

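View pics/side0.png

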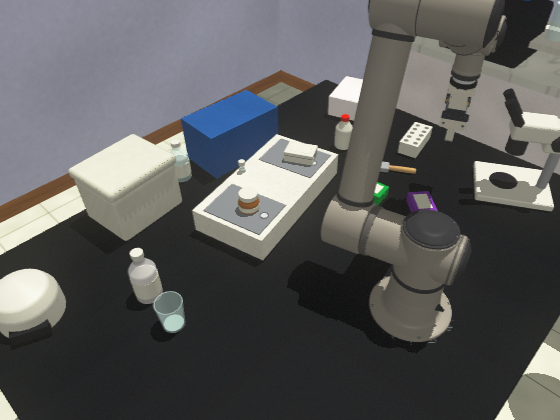

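Candidates in the top view: white box on the right lid (349,174), orange (328,250), green (375,246) and purple (398,293) on the table, and a white rack (480,231). By the description, it is the white one on the right lid. The jar is on the left lid (258,190) and the vial at (292,147).

```bash
cat > h.py <<'E'
import numpy as np,cv2
from cell import robot,cams
def ray(n,uv,z):
    c=cams.calibration(n);E=c["extrinsics"];R,t=E[:3,:3],E[:3,3];uv=np.atleast_2d(uv).astype(float)
    d=np.c_[(uv[:,0]-c["cx"])/c["fx"],-(uv[:,1]-c["cy"])/c["fy"],-np.ones(len(uv))]@R
    o=-R.T@t
    return (o+d*((z-o[2])/d[:,2])[:,None])[:,:2]
def proj(n,P):
    c=cams.calibration(n);E=c["extrinsics"];p=np.atleast_2d(P)@E[:3,:3].T+E[:3,3]
    return np.c_[c["cx"]+c["fx"]*p[:,0]/-p[:,2],c["cy"]-c["fy"]*p[:,1]/-p[:,2]]
E
python3 - <<'E'
from h import *
im=cv2.imread("pics/top0.png");h=cv2.cvtColor(im,cv2.COLOR_BGR2HSV)
for u,v in[(335,155),(365,190),(270,170),(349,170),(310,180),(350,186),(360,180)]: print((u,v),im[v,u],h[v,u])
roi=np.zeros(im.shape[:2],np.uint8);roi[120:245,210:390]=1
g=((h[...,2]>60)&(h[...,2]<150)&(h[...,1]<70)).astype(np.uint8)*roi
n,l,s,c=cv2.connectedComponentsWithStats(g)
for i in range(1,n):
    if s[i,4]>300:
        pts=np.argwhere(l==i)[:,::-1].astype(np.float32)
        w=ray("top",pts,.0915).astype(np.float32)
        r=cv2.minAreaRect(w); print(s[i],r,)
# white cabinet outline
w=((h[...,2]>165)&(h[...,1]<70)).astype(np.uint8)*roi
cv2.imwrite("pics/c1.png",np.hstack([cv2.resize(im[110:240,310:390],None,fx=4,fy=4,interpolation=2),cv2.resize(im[110:240,215:335],None,fx=4,fy=4,interpolation=2)]))
E
```

```text
(335, 155) [156 154 153] [110   5 156]
(365, 190) [164 163 162] [105   3 164]
(270, 170) [154 153 152] [105   3 154]
(349, 170) [234 245 246] [ 28  12 246]
(310, 180) [234 244 246] [ 25  12 246]
(350, 186) [240 248 249] [ 27   9 249]
(360, 180) [239 248 249] [ 27  10 249]
[210 120  33  11 313] ((0.7601664066314697, 0.1985022872686386), (0.10890326648950577, 0.03556283563375473), 89.54450225830078)
[237 197 144  38 387] ((0.4449031949043274, -0.07920302450656891), (0.017732491716742516, 0.48434656858444214), 12.543351173400879)
```

View pics/c1.png

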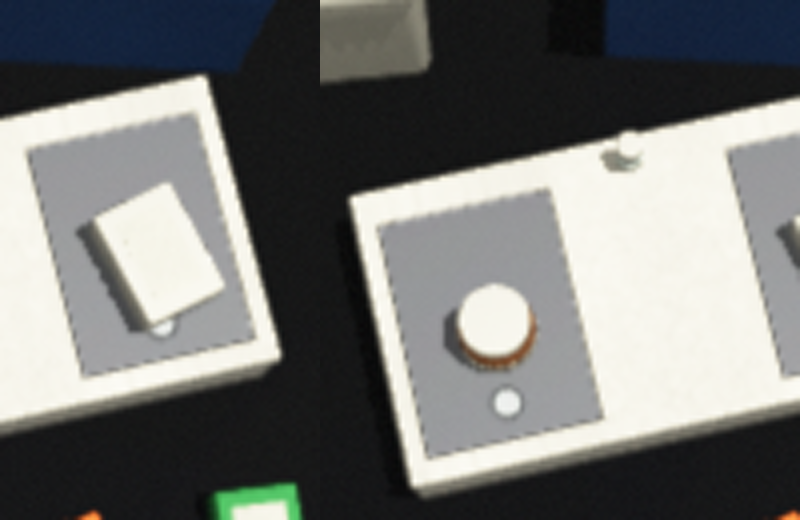

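Choice confirmed: the white box sits on the right lid, covering part of the touch mark at about (350,191). The front of the lid is toward the bottom of the image.

```bash
python3 - <<'E'
from h import *
im=cv2.imread("pics/top0.png");h=cv2.cvtColor(im,cv2.COLOR_BGR2HSV)
E=cams.calibration("top")["extrinsics"];print("cam",-E[:3,:3].T@E[:3,3])
roi=np.zeros(im.shape[:2],np.uint8);roi[138:225,225:382]=1
g=((h[...,2]>135)&(h[...,2]<185)&(h[...,1]<30)).astype(np.uint8)*roi
g=cv2.morphologyEx(g,cv2.MORPH_OPEN,np.ones((3,3)))
n,l,s,c=cv2.connectedComponentsWithStats(g)
R=[]
for i in range(1,n):
    if s[i,4]>600:
        pts=np.argwhere(l==i)[:,::-1].astype(np.float32)
        r=cv2.minAreaRect(ray("top",pts,.0915).astype(np.float32));print(s[i],r);R.append((r,i))
R.sort(key=lambda a:-a[0][0][1]) # left first
L,Rt=np.array(R[0][0][0]),np.array(R[1][0][0])
d=L-Rt;yaw=np.arctan2(-d[0],d[1]);ex=np.array([np.cos(yaw),np.sin(yaw)]);ey=np.array([-ex[1],ex[0]])
o=(L+Rt)/2+ex*.005
print("yaw",yaw,"dist",np.hypot(*d),"origin",o)
hull=cv2.convexHull(np.argwhere(l==R[1][1])[:,::-1].astype(np.int32))
m=np.zeros(im.shape[:2],np.uint8);cv2.fillConvexPoly(m,hull,1);m=cv2.erode(m,np.ones((3,3)))
w=(h[...,2]>200).astype(np.uint8)*m
n,l,s,c=cv2.connectedComponentsWithStats(w);i=1+np.argmax(s[1:,4])
mm=cv2.morphologyEx((l==i).astype(np.uint8),cv2.MORPH_OPEN,np.ones((9,9)))
p=np.argwhere(mm)[:,::-1].astype(np.float32)
r=cv2.minAreaRect(ray("top",p,.1295).astype(np.float32));print("box",r)
b=np.array(r[0])-o;print("box in cab",b@ex,b@ey,"corners",[(np.round(((q-o)@ex,(q-o)@ey),3)) for q in cv2.boxPoints(r)])
np.save("cab.npy",[*o,yaw])
for n,uv,z in(("vial",(292,146),.132),("jar",(259,188),.15)):
    q=ray("top",uv,z)[0]-o;print(n,q@ex,q@ey)
print("lid marks",o+ex*-.075-ey*.15)
E
```

```text
cam [0.23518495 0.01172167 1.46071731]
[ 318  139   55   65 1700] ((0.5971328616142273, -0.1992572844028473), (0.20013949275016785, 0.14788322150707245), 12.27957534790039)
[ 230  158   55   66 2197] ((0.5332049131393433, 0.0936054065823555), (0.20024776458740234, 0.14789825677871704), 12.260294914245605)
yaw 0.2149152472691077 dist 0.29975880031669094 origin [ 0.57005386 -0.05175962]
box ((0.5801013112068176, -0.20921917259693146), (0.09708190709352493, 0.06840426474809647), 26.0606632232666)
box in cab -0.023764248966854737 -0.1559798826295489 corners [array([-0.079, -0.134]), array([-0.063, -0.201]), array([ 0.032, -0.178]), array([ 0.015, -0.111])]
vial 0.104485963232351 0.005994999930838286
jar -0.01286302449420465 0.14117716704936506
lid marks [ 0.52876897 -0.21430363]
```

```bash
cat >> h.py <<'E'
from scipy.spatial.transform import Rotation as Ro
ox,oy,yaw=np.load("cab.npy");EX=np.array([np.cos(yaw),np.sin(yaw)]);EY=np.array([-EX[1],EX[0]])
def need(x,y,z,lab=""):
    "tool shift/turn to put TCP at cabinet x,y and world z, jaws along cabinet x"
    s=robot.observe();R=Ro.from_euler("xyz",s["tool_rot"])
    p=np.r_[np.array([ox,oy])+EX*x+EY*y,z]
    T=Ro.from_euler("xyz",[-np.pi/2,0,yaw-np.pi/2])
    print(lab,"shift mm",np.round(R.inv().apply(p-s["tool_pos"])*1e3,1),"turn deg",np.round((R.inv()*T).as_rotvec(degrees=True),1))
def here():
    s=robot.observe();d=s["tool_pos"][:2]-[ox,oy];print("t",s["time"],"TCP cab",np.round([d@EX,d@EY,s["tool_pos"][2]],4),"F",np.round(s["contact_force"],1),"open",s["opening"])
E
python3 - <<'E'
from h import *
here();need(-.024,-.237,.2,"pre");q=ray("top",(429,167),.13)[0]-[ox,oy];print("red",q@EX,q@EY)
E
```

```text
t 0.1 TCP cab [-0.4483 -0.3434  0.2371] F [ 0.3 -0.2 -0.4] open 0.09184261417029226
pre shift mm [-436.7   37.3  -25.6] turn deg [  0.1 -79.3  -0.1]
red -0.06311543727393282 -0.41347284898260944
```

apply_moves([
  [-0.055,0,0,0,-10,0,0.13],
  [-0.11,0,0,0,-20,0,0.13],
  [-0.165,0,0,0,-30,0,0.13],
  [-0.22,0,0,0,-40,0,0.13],
  [-0.275,0,0,0,-50,0,0.13],
])

```text
time: 0.72
tool_pos: [0.4599, -0.3747, 0.2374]
tool_rot: [-1.571, 0.0, -1.861]
contact_force: [-0.3, -1.4, 0.6]
opening: 0.0462
```

```bash
python3 -c "
from h import *
here();need(-.024,-.237,.2)"
```

```text
t 0.725 TCP cab [-0.1765 -0.292   0.2374] F [-0.3 -1.4  0.6] open 0.04616984391344143
 shift mm [-122.    37.3  106.8] turn deg [  0. -29.  -0.]
```

apply_moves([
  [-0.04,0,0.035,0,-10,0,0.13],
  [-0.08,0.01,0.07,0,-20,0,0.13],
  [-0.122,0.03,0.107,0,-29,0,0.13],
  [-0.122,0.037,0.107,0,-29,0,0.13],
  [-0.122,0.037,0.107,0,-29,0,0.13],
])

```text
time: 1.35
tool_pos: [0.5957, -0.29, 0.1995]
tool_rot: [-1.573, 0.001, -1.361]
contact_force: [-1.2, 0.5, -0.1]
opening: 0.0401
```

```bash
python3 - <<'E'
from h import *
here();need(-.024,-.237,.117)
cv2.imwrite("pics/s1.png",cv2.resize(cams.read_camera("side")[90:250,180:400],None,fx=3,fy=3))
E
```

```text
t 1.35 TCP cab [-0.0257 -0.2383  0.1995] F [-1.2  0.5 -0.1] open 0.04009820759693332
 shift mm [-1.1 82.5  1.9] turn deg [ 0.1 -0.3 -0.1]
```

View pics/s1.png

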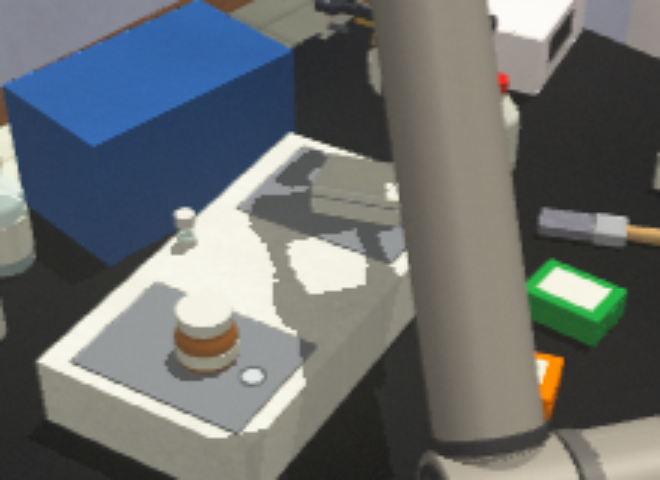

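The arm hides the right side of the cabinet in this view; the box is still on its lid at crop (355,190), with the jar and vial untouched. I descend beside the box.

apply_moves([
  [0,0.03,0.001,0,0,0,0.13],
  [0,0.055,0.002,0,0,0,0.13],
  [0,0.075,0.002,0,0,0,0.13],
  [0,0.082,0.002,0,0,0,0.13],
  [0,0.082,0.002,0,0,0,0.13],
])

```text
time: 2.02
tool_pos: [0.598, -0.2907, 0.1194]
tool_rot: [-1.57, -0.001, -1.362]
contact_force: [-0.2, -0.5, 0.6]
opening: 0.04
```

```bash
python3 -c "
from h import *
here();need(-.024,-.045,.117)"
```

```text
t 2.025 TCP cab [-0.0237 -0.2394  0.1194] F [-0.2 -0.5  0.6] open 0.04002592920369524
 shift mm [-194.4    2.3   -1.6] turn deg [-0.  -0.4  0. ]
```

apply_moves([
  [-0.01,0.001,0,0,0,0,0.13],
  [-0.02,0.001,0,0,0,0,0.13],
  [-0.03,0.001,0,0,0,0,0.13],
  [-0.04,0.001,0,0,0,0,0.13],
  [-0.05,0.001,0,0,0,0,0.13],
])

```text
time: 2.65
tool_pos: [0.5879, -0.2403, 0.118]
tool_rot: [-1.571, -0.001, -1.361]
contact_force: [0.8, -1.4, 0.1]
opening: 0.04
```

apply_moves([
  [-0.01,0,0,0,0,0,0.13],
  [-0.02,0,0,0,0,0,0.13],
  [-0.03,0,0,0,0,0,0.13],
  [-0.04,0,0,0,0,0,0.13],
  [-0.05,0,0,0,0,0,0.13],
])

```text
time: 3.28
tool_pos: [0.5775, -0.1914, 0.1179]
tool_rot: [-1.571, -0.0, -1.361]
contact_force: [0.1, -2.1, 1.8]
opening: 0.04
```

```bash
python3 - <<'E'
from h import *
here();need(-.024,-.045,.117)
a=cams.read_camera("top")[110:240,220:390];b=cams.read_camera("side")[90:250,180:400]
cv2.imwrite("pics/s2.png",np.vstack([cv2.resize(a,(392,300),interpolation=2),cv2.resize(b,(392,285),interpolation=2)]))
E
```

```text
t 3.275 TCP cab [-0.0225 -0.1381  0.1179] F [ 0.1 -2.1  1.8] open 0.04004534210114862
 shift mm [-93.    0.8  -2. ] turn deg [-0.  -0.3  0. ]
```

View pics/s2.png

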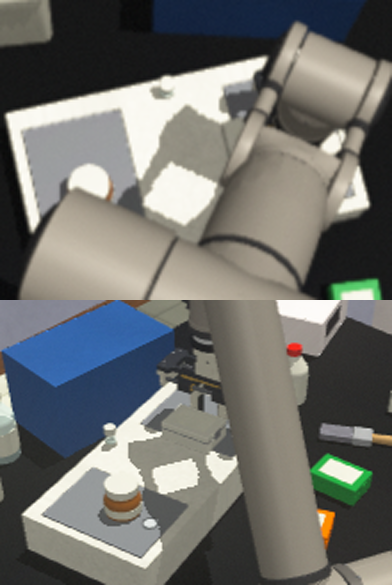

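The box is moving ahead of the fingers and lies flat across the lid/deck seam (composite, lower half, about (195,425)). I continue the push.

apply_moves([
  [-0.01,0.001,0,0,0,0,0.13],
  [-0.02,0.001,0,0,0,0,0.13],
  [-0.03,0.001,0,0,0,0,0.13],
  [-0.04,0.001,0,0,0,0,0.13],
  [-0.05,0.001,0,0,0,0,0.13],
])

```text
time: 4.0
tool_pos: [0.5668, -0.1422, 0.1165]
tool_rot: [-1.571, 0.0, -1.361]
contact_force: [0.2, -0.5, -1.3]
opening: 0.0399
```

apply_moves([
  [-0.012,0,0,0,0,0,0.13],
  [-0.024,0,0,0,0,0,0.13],
  [-0.034,0,0,0,0,0,0.13],
  [-0.04,0,0,0,0,0,0.13],
  [-0.043,0,0,0,0,0,0.13],
])

```text
time: 4.62
tool_pos: [0.5582, -0.1007, 0.1168]
tool_rot: [-1.571, -0.0, -1.361]
contact_force: [-0.0, -1.3, -0.5]
opening: 0.0396
```

```bash
python3 -c "
from h import *
here();need(-.024,-.075,.118)"
```

```text
t 4.625 TCP cab [-0.0221 -0.0453  0.1168] F [-0.  -1.3 -0.5] open 0.039599912161422425
 shift mm [29.7 -1.2 -1.8] turn deg [-0.  -0.3  0. ]
```

apply_moves([
  [0.015,0,0,0,0,0,0.13],
  [0.03,0,0,0,0,0,0.13],
  [0.04,-0.03,0,0,0,0,0.13],
  [0.07,-0.06,-0.02,0,0,0,0.13],
  [0.105,-0.06,-0.05,0,0,0,1],
])

```text
time: 5.25
tool_pos: [0.5324, -0.2168, 0.1793]
tool_rot: [-1.566, -0.004, -1.361]
contact_force: [-0.3, -0.4, 0.0]
opening: 0.034
```

```bash
python3 - <<'E'
from h import *
here();need(-.075,-.15,.12)
a=cams.read_camera("top")[110:240,220:390];b=cams.read_camera("side")[90:250,180:400]
cv2.imwrite("pics/s3.png",np.vstack([cv2.resize(a,(392,300),interpolation=2),cv2.resize(b,(392,285),interpolation=2)]))
E
```

```text
t 5.25 TCP cab [-0.072  -0.1532  0.1793] F [-0.3 -0.4  0. ] open 0.033952066558963365
 shift mm [-3.4 59.3 -3.3] turn deg [-0.2 -0.3  0.2]
```

View pics/s3.png

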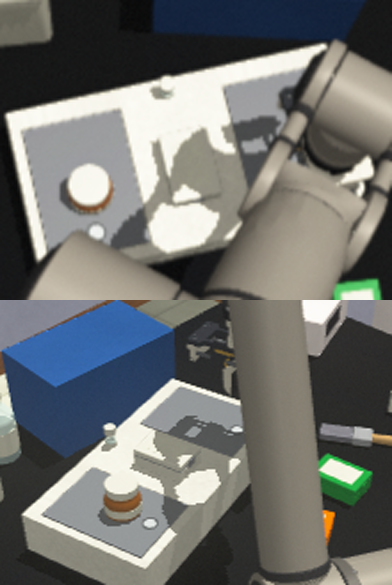

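The box now lies on the deck (composite about (190,168)), clear of both lid edges, and the jar and vial look unchanged. I check its position in numbers and hover over the mark.

apply_moves([
  [-0.003,0.02,-0.003,0,0,0,1],
  [-0.003,0.04,-0.003,0,0,0,1],
  [-0.003,0.06,-0.003,0,0,0,1],
  [-0.003,0.06,-0.003,0,0,0,1],
  [-0.003,0.06,-0.003,0,0,0,1],
])

```text
time: 5.98
tool_pos: [0.528, -0.2123, 0.1173]
tool_rot: [-1.57, -0.001, -1.361]
contact_force: [0.7, -0.7, 0.7]
opening: 0.0006
```

```bash
python3 - <<'E'
from h import *
here();need(-.075,-.15,.1)
for u,v in((160,168),(218,168),(189,205),(189,128)):
    q=ray("top",(220+u*170/392,110+v*130/300),.1295)[0]-[ox,oy];print(np.round([q@EX,q@EY],3))
E
```

```text
t 5.975 TCP cab [-0.0753 -0.1479  0.1173] F [ 0.7 -0.7  0.7] open 0.0005862447860856308
 shift mm [ 2.1 17.3  0.3] turn deg [-0.  -0.3  0. ]
[-0.013  0.042]
[-0.031 -0.037]
[-0.074  0.015]
[ 0.034 -0.011]
```

apply_moves([
  [0.002,0.006,0,0,0,0,1],
  [0.002,0.012,0,0,0,0,1],
  [0.002,0.015,0,0,0,0,1],
  [0.002,0.0165,0,0,0,0,1],
  [0.002,0.0175,0,0,0,0,1],
])

```text
time: 6.6
tool_pos: [0.5278, -0.2138, 0.0997]
tool_rot: [-1.571, -0.0, -1.361]
contact_force: [-1.8, 0.5, 4.9]
opening: 0.0002
```

apply_moves([
  [0,0.0005,0,0,0,0,1],
  [0,0.001,0,0,0,0,1],
  [0,0.0015,0,0,0,0,1],
  [0,0.0018,0,0,0,0,1],
  [0,0.0018,0,0,0,0,1],
])

```text
time: 7.22
tool_pos: [0.5279, -0.2138, 0.0978]
tool_rot: [-1.571, -0.0, -1.361]
contact_force: [-2.2, -0.0, 5.8]
opening: 0.0008
```

apply_moves([
  [0,-0.01,0,0,0,0,1],
  [0,-0.03,0,0,0,0,1],
  [0,-0.055,0,0,0,0,1],
  [0,-0.08,0,0,0,0,1],
  [0,-0.11,0,0,0,0,1],
])

```text
time: 7.85
tool_pos: [0.5278, -0.2135, 0.2082]
tool_rot: [-1.571, 0.001, -1.361]
contact_force: [0.3, -0.4, -0.2]
opening: 0.0008
```

apply_moves([
  [0.02,-0.02,-0.04,0,0,0,1],
  [0.04,-0.03,-0.08,0,0,0,1],
  [0.08,-0.03,-0.11,0,0,0,1],
  [0.12,-0.03,-0.14,0,0,0,1],
  [0.16,-0.03,-0.16,0,0,0,1],
])

```text
time: 8.48
tool_pos: [0.4038, -0.405, 0.238]
tool_rot: [-1.57, -0.0, -1.362]
contact_force: [0.8, -0.1, -1.1]
opening: 0.0008
```

```bash
python3 - <<'E'
from h import *
here()
a=cams.read_camera("top")[110:240,220:390];b=cams.read_camera("side")[90:250,180:400]
cv2.imwrite("pics/s4.png",np.vstack([cv2.resize(a,(392,300),interpolation=2),cv2.resize(b,(392,285),interpolation=2)]))
E
```

```text
t 8.475 TCP cab [-0.2377 -0.3096  0.238 ] F [ 0.8 -0.1 -1.1] open 0.0007989398418143817
```

View pics/s4.png

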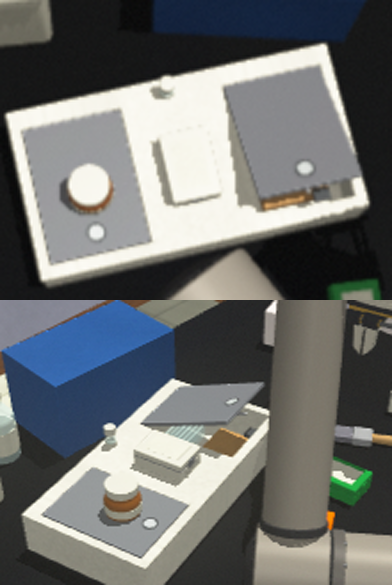

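The right lid stands ajar, with its mark at composite (305,168). The box is square on the deck at (188,163), and the jar, vial and left lid are unchanged. One numeric check before handing in.

```bash
python3 - <<'E'
from h import *
for th in(0,.25,.3,.36,.42):
    x=.095-.17*np.cos(th);z=.0915+.17*np.sin(th)
    u=proj("top",np.r_[np.array([ox,oy])+EX*x-EY*.15,z])[0];print(th,(u-[220,110])*[392/170,300/130])
for u,v in((158,136),(204,124),(220,192),(173,204)):
    q=ray("top",(220+u*170/392,110+v*130/300),.1295)[0]-[ox,oy];print(np.round([q@EX,q@EY],3))
print(robot.hand_in())
E
```

```text
0 [299.28770892 185.98517974]
0.25 [303.08568439 175.99906566]
0.3 [303.62207266 173.1084311 ]
0.36 [304.15782323 169.25392184]
0.42 [304.57145625 164.98619743]
[0.032 0.034]
[ 0.035 -0.033]
[-0.065 -0.032]
[-0.067  0.036]
the job is handed in; nothing more can be done
None
```

The job is done and handed in at about 8.5 s of the 48 s allowed; handing in gives no verdict.

I pushed the white slide box off the right lid and onto the deck with the outside of two partly opened fingers. I then pressed the touch mark with the shut fingertips, to about 6 N and 4.7 mm, and withdrew upwards. The right lid sprang open.

The last camera check showed:
- **Slide box:** it lies flat and square on the deck, with its centre at about (-16, 1) mm in the cabinet frame. Its edges reach about y = ±35 mm, well inside the deck's ±75 mm.
- **Right lid:** it stands ajar at about 0.37 rad. I judged this by matching the seen position of the mark to its predicted position.
- **Left lid and the rest:** the left lid is shut with its jar on it, and the jar and vial look unmoved. I judged both by eye, not by measurement. The arm passed clear above the other objects, which I did not measure at the end.
- **Arm:** it is withdrawn and touching nothing.

No check failed or disagreed.

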